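Open the mini greenhouse and load a crate of succulents

TASK

Open the mini greenhouse first: push the grab bar of its clear bifold cover back until the two panes are folded flat against each other. Then push the crate of potted succulents, without lifting it, up the ramp until its rear edge drops behind the lip and it sits level in the bay. Leave the cover folded, keep the plants upright and do not disturb the potted plant, the marker case or the empty pot nearby.

Things in the scene. Friction and masses are not known exactly. Their poses are not given: they have to be found in the camera images.
- greenhouse: Fixed mini greenhouse of light wood. Origin on the table under the middle of its bay; x = loading direction, from ramp into bay (roughly the robot's left), y across, z up. Side cheeks 28 mm high from x = -106 to +120 mm, 182 mm clear between them (y = +-91), flaring at the front to 210 mm at x = -136. Behind the bay a wooden back-stop block, 28 mm high, x = +64 to +120. The bifold cover stands on this base.
- ramp_foot (a point): Middle of the foot of the plywood ramp, on the table, at greenhouse x = -182 mm (axes as the greenhouse's). The ramp is 210 mm wide and rises evenly from here to 21 mm high at x = -66 mm, where it ends in an aluminium lip stop: top 21 mm high, rear face at x = -64 mm.
- bay (a point): Middle of the bay's floor, 8 mm above the table, over the greenhouse's origin (axes as the greenhouse's). The bay is 128 mm long, from the lip's rear face at x = -64 mm to the back-stop block at x = +64 mm, and 182 mm wide; the lip stands 13 mm above its floor.
- front_pane (a joint): Fold of the cover at its ridge hinge, rad: 0 = closed (a gable, panes 90 degrees apart), 1.571 = panes flat together, upright at the back, 184 mm high, at a stop. Framed clear panes 150 long, 198 wide, 6 mm thick; the front one's lower edge rolls in level rails, so there is one freedom. It may start ajar. Stiff hinges: up to about 5 N on the bar along the greenhouse's x; it stays where it is left.
- grab_bar (a point): Middle of the round steel grab bar on the outside of the front pane: 12 mm thick, 130 mm long, along the greenhouse's y, 40 mm off the pane on two short posts. Cover closed: 109 mm above the table at greenhouse x = -96 mm. It travels along +x at 94 to 110 mm height; with the panes flat it is 94 mm high at x = +60 mm.
- crate_mid (a point): Middle, 28 mm above the underside, of the loose slatted wooden crate: 120 mm along its x, 160 along its y, 56 high, walls 7 mm, about 0.65 kg, smooth base. It starts on the table before the ramp, off line and askew, its x roughly along the greenhouse's. Two black pots (68 mm across) stand fixed in it at y = +-36 mm, plants to 74 mm above the underside. Home in the bay this point is 36 mm above the table.
- potted_plant: Bystander: succulent in a white ceramic pot 84 mm across, 75 mm high (plant to 105 mm); origin under its centre.
- marker_case: Bystander: flat clear case of markers, 150 x 118 x 20 mm; origin under its centre.
- empty_pot: Bystander: empty black plant pot, 84 mm across, 78 mm high; origin under its centre.

How it is judged:
By the outcome, as a careful person would: the job done as asked, in the order asked, and still so for the second after the job is handed in, with the robot touching nothing.
It also fails if it takes over 72 s, if anything falls off the work surface, if the arm or the gripper's body presses on something with over 40 N, if the wrist force passes 120 N, or if a joint passes its speed limit or range.

ROBOT

A 7-joint arm with a two-finger parallel gripper is mounted at the origin on the work surface. World frame = base frame: x ahead of the robot, y to its left, z up, the work surface at z = 0. Lengths are in m, angles in rad, forces in N, time in s.
With the tool pointing down it reaches from about 0.425 to 0.925 m from the base axis. Payload 6.8 kg.
Tool frame: the origin (TCP) lies on the centre line of the jaws, within the pads' length; the fingertips stand 14 mm ahead of it and the grasp point (between the pads) lies 5 mm behind it (r.nose_length is the distance from the TCP to the fingertips, in m); z points along the fingers, y is the direction in which the jaws open and shut (so a half turn about z gives the same grasp; the last joint's range is limited). The gripper opens to 85 mm and grips with 20 to 120 N. Pads are 22 mm wide; open, the fingers measure 114 mm over their backs; the gripper's body (76 mm by 85 mm) begins 54 mm behind the grasp point. The pads swing forward as they close: fully open they stand 13 mm farther back than shut.
Start: joints at [1.049, 0.477, 0.022, 1.555, -0.011, 1.109, -0.083], TCP at [0.271, -0.618, 0.245] pointing down, gripper open.
Joint ranges: [-2.96, 2.96], [-0.34, 2.1], [-1.41, 1.46], [0.24, 2.44], [-1.37, 4.51], [0.17, 1.92], [-2.96, 2.96]. Speed limits (rad/s): [2.39, 2.39, 3.14, 3.14, 3.14, 3.14, 3.14].

INTERFACE

Orientations are given as a rotation vector (axis times angle).
In Python, from bench import r, imaging, look_for, outline_of gives the robot as it stands. The module is installed in compiled form; this text tells all that it offers.
- The arm moves only by the tool carry_out, never from a script. Its arguments are lists of equal length, an entry for each row: "offset": the shift along the tool's x, y, z as a fraction of full scale, a list of three; "turn": the turn, a rotation vector about the tool's x, y, z as a fraction of full scale, a list of three. A call has 1 to 8 rows; each row is the pose to reach, as a shift and turn from the pose commanded when the call began, along the tool's axes at that moment; what a row does not reach only later rows make up. Full scale, the value 1, is 0.5 m for a shift and 1.5 rad for a turn. A row lasts 1/10 s, in which the tool goes at most 50 mm and 8.59 degrees, less where a joint would pass 70% of its speed; a pose out of reach is approached as far as the arm can. A call with a number of a shift or a turn outside -1 to 1 is refused whole. A call with a gripper value outside its range is refused whole. "hand" is the closure, from 0 (fully open) to 1 (shut), set as the call begins (left out, the last holds). The fingers move at their own pace and stop on an object; "force" is the grip in N (left out, the last holds). Time passes only in rows, so rows that repeat a pose let the fingers close. It gives the time, the measured TCP pose, the force and the opening at its end, in the units of the state.
- r.get_obs(): the state, without advancing time (a new reading comes with each control period).
- imaging.grab_frame(name): name is "side" or "top"; returns a dict with "pixels" (420x560x3 uint8, red, green, blue), "fx", "fy", "cx", "cy" (pixels), "R" (3x3) and "t" (3): a world point X has camera coordinates R X + t. Camera axes: x right, y down, z forward; pixel columns grow to the right and rows downward; lengths in m; the calibration is good to about 2 mm. A picture is of the moment at which its call begins. There is no depth.
- r.hand_in(): hands the job in, once; it reports no verdict.
Trained networks look in the newest picture that a camera, given by its name, has taken for a name from the list of things; names that differ only in an ending like _2 or _b are one class to them, and where a whole thing is asked for, a point or a joint stands for the part that bears it (a point fixed in the world has none). Each returns a list of dicts, best first, with "score" (0 to 1); they miss things now and then, are a little off and sometimes report something else, mostly with a low value. They report only what shows in the picture. A call takes as long as a camera call.
- look_for(query, camera): "xyz" ([x, y, z] in m, in the coordinates of the camera as it stood for that picture, good to about 4 mm: the middle of the surface that is visible of it).
- outline_of(query, camera): "region" (420x560 bool, what is visible of it).
The state is a dict: "clock": time; "joints": joint angles; "qvel": joint speeds; "tau": joint torques, N m; "tcp_pos": TCP position; "orientation": TCP orientation; "contact_force": force on the tool from outside, world axes, zero at the start; "moment": the same for the moment, N m; "grip_width": finger opening in m.
Only numpy, scipy, OpenCV 4.12 (cv2) and the standard library are available. Lean on these libraries where they do the work, as an engineer would, in place of code of your own. Each camera call takes 0.05 s, during which the arm holds its last target. There are 200 camera calls.

## Working session

There is one attempt and no reset: what is moved stays moved. The work goes in short steps, Python scripts to look and compute and a tool call to move; the robot and the scene stay as the last step left them, time stands still between calls to the robot, and variables do not carry over. Pictures are saved under pics/ and viewed, about 8 in all and at most 12, crops included, and the job is handed in when it is done.

Besides the shell and the picture viewer there is one more tool, called after "Emit:" as name(argument=value, ...), one argument or row to a line, values as JSON. carry_out: Moves the arm, as the interface text tells. Shift numbers are shares of 0.5 m and turn numbers shares of 1.5 rad, none past 1 either way. Its arguments: {"type":"object","properties":{"offset":{"type":"array","items":{"type":"array","items":{"type":"number","minimum":-1,"maximum":1}}},"turn":{"type":"array","items":{"type":"array","items":{"type":"number","minimum":-1,"maximum":1}}},"hand":{"type":"number"},"force":{"type":"number"}},"required":["offset","turn"]}

```bash
mkdir -p pics; cat > h.py <<'E'
from bench import r, imaging, look_for, outline_of
import numpy as np, cv2
from scipy.spatial.transform import Rotation as Rn
def snap(c,name=None):
    f=imaging.grab_frame(c)
    if name: cv2.imwrite(f'pics/{name}.png',f['pixels'][:,:,::-1])
    return f
def w(f,p): return np.array(f['R']).T@(np.array(p)-np.array(f['t']))
def find(f,c,q):
    return [(round(d['score'],2),w(f,d['xyz']).round(4).tolist()) for d in look_for(q,c)[:2]]
def proj(f,X):
    p=(np.array(f['R'])@np.array(X,float).T).T+np.array(f['t']); return np.c_[f['fx']*p[:,0]/p[:,2]+f['cx'],f['fy']*p[:,1]/p[:,2]+f['cy']]
def ray(f,u,v,z):
    d=np.array(f['R']).T@np.array([(u-f['cx'])/f['fx'],(v-f['cy'])/f['fy'],1]); o=-np.array(f['R']).T@np.array(f['t'])
    return o+d*(z-o[2])/d[2]
E
python3 - <<'E'
from h import *
for c in('side','top'):
    f=snap(c,c+'0'); print(c,'cam at',w(f,[0,0,0]).round(3))
    for q in ['greenhouse','ramp_foot','bay','front_pane','grab_bar','crate_mid','potted_plant','marker_case','empty_pot']: print(q,find(f,c,q))
o=r.get_obs(); print({k:np.round(v,3).tolist() for k,v in o.items()}, r.nose_length)
print(Rn.from_rotvec(o['orientation']).as_matrix().round(3))
a,b=[cv2.imread(f'pics/{c}0.png') for c in('side','top')]
cv2.imwrite('pics/a.png',a)
E
```

```text
side cam at [ 1.225 -0.698  0.845]
greenhouse [(0.72, [0.6069, -0.0154, 0.0475]), (0.63, [0.4653, 0.3571, 0.0707])]
ramp_foot [(0.66, [0.6048, -0.0138, 0.0461])]
bay [(0.65, [0.6023, -0.0108, 0.0476])]
front_pane [(0.74, [0.5827, 0.0024, 0.0981])]
grab_bar [(0.83, [0.5862, 0.0006, 0.0986])]
crate_mid [(0.62, [0.6081, -0.2371, 0.0469])]
potted_plant [(0.82, [0.4662, 0.3581, 0.0714])]
marker_case [(0.82, [0.6049, 0.4056, 0.0213])]
empty_pot [(0.87, [0.5714, -0.4512, 0.052]), (0.2, [0.5852, 0.0037, 0.0986])]
top cam at [ 0.474 -0.019  1.283]
greenhouse [(0.93, [0.573, 0.0295, 0.0797])]
ramp_foot [(0.71, [0.5752, 0.0285, 0.0773])]
bay [(0.87, [0.5736, 0.0309, 0.08])]
front_pane [(0.61, [0.5763, 0.0042, 0.1062])]
grab_bar [(0.65, [0.5759, 0.0079, 0.1029])]
crate_mid [(0.75, [0.5929, -0.2168, 0.0564])]
potted_plant [(0.98, [0.4511, 0.3718, 0.0759])]
marker_case [(0.78, [0.5957, 0.4113, 0.0189])]
empty_pot [(0.57, [0.5911, -0.47, 0.037])]
{'clock': 1.0, 'joints': [1.049, 0.477, 0.022, 1.555, -0.011, 1.109, -0.083], 'qvel': [0.0, -0.001, -0.001, -0.001, -0.0, 0.001, -0.0], 'tau': [-0.001, -59.634, 1.606, -28.155, 0.012, 0.002, 0.0], 'tcp_pos': [0.271, -0.618, 0.245], 'orientation': [3.075, 0.645, 0.0], 'contact_force': [-1.337, -0.127, 1.048], 'moment': [0.015, 0.024, 0.035], 'grip_width': 0.085} 0.014
[[ 0.916  0.402  0.   ]
 [ 0.402 -0.916 -0.   ]
 [ 0.     0.    -1.   ]]
```

View pics/side0.png

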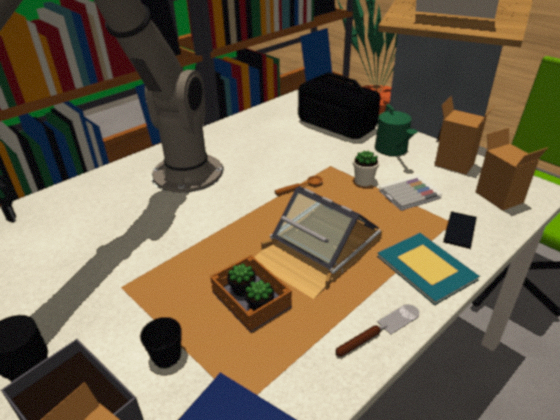

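View pics/top0.png

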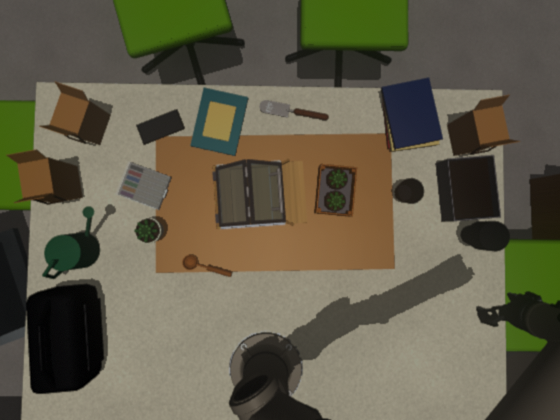

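```bash
python3 - <<'E'
from h import *
f=snap('top')
im=f['pixels'][:,:,::-1]
g=im[145:245,205:365]; cv2.imwrite('pics/crop1.png',cv2.resize(g,None,fx=5,fy=5,interpolation=cv2.INTER_CUBIC))
for q in('crate_mid','greenhouse','grab_bar'):
    for d in outline_of(q,'top')[:1]:
        m=d['region'].astype('uint8'); c=max(cv2.findContours(m,0,1)[0],key=cv2.contourArea)
        b=cv2.boxPoints(cv2.minAreaRect(c)); print(q,d['score'],cv2.minAreaRect(c))
        print([ray(f,*p,{'crate_mid':.056,'greenhouse':.028,'grab_bar':.105}[q])[:2].round(4).tolist() for p in b])
E
```

```text
crate_mid 0.56 ((335.28717041015625, 189.37313842773438), (39.48441696166992, 51.894859313964844), 4.23639440536499)
[[0.5108, -0.1484], [0.6791, -0.1592], [0.6715, -0.2873], [0.5033, -0.2757]]
greenhouse 0.92 ((258.88720703125, 192.30752563476562), (66.85159301757812, 91.26406860351562), 86.18592071533203)
[[0.6783, 0.1904], [0.7034, -0.1113], [0.4822, -0.1284], [0.4579, 0.1708]]
grab_bar 0.56 ((265.748291015625, 190.47930908203125), (65.68898010253906, 34.62997055053711), 85.2363510131836)
[[0.6762, 0.07], [0.687, -0.0373], [0.4834, -0.057], [0.4729, 0.0495]]
```

View pics/crop1.png

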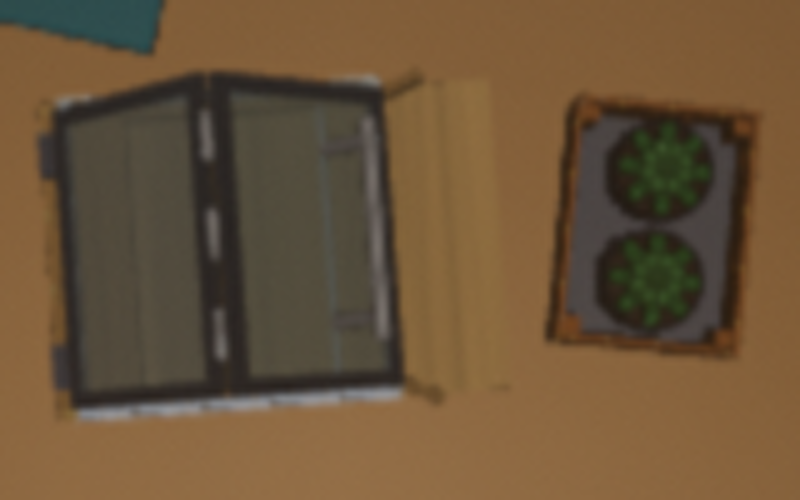

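```bash
python3 - <<'E'
from h import *
from scipy.optimize import least_squares
f=snap('top')
px=lambda u,v:np.array([205+(u+.5)/5-.5,145+(v+.5)/5-.5])
G=[(-.182,-.105,0),(-.182,.105,0),(-.136,-.106,.028),(-.136,.106,.028)]
P=[px(492,80),px(507,388),px(421,75),px(440,397)]
def T(p,X):
    c,s=np.cos(p[2]),np.sin(p[2]);X=np.array(X);return np.c_[p[0]+c*X[:,0]-s*X[:,1],p[1]+s*X[:,0]+c*X[:,1],X[:,2]]
bar=[px(367,118),px(383,338)]
def res(p): return np.r_[(proj(f,T(p,G))-P).ravel(),(proj(f,T(p,[(p[3],-.065,.108),(p[3],.065,.108)]))-bar).ravel()]
s=least_squares(res,[.58,.06,1.57,-.08]);print('gh',s.x.round(4),np.degrees(s.x[2]),s.fun.round(2)); g=s.x
C=[(.06,-.08,.056),(.06,.08,.056),(-.06,.08,.056),(-.06,-.08,.056)]
Q=[px(578,97),px(550,340),px(735,355),px(760,113)]
s=least_squares(lambda p:(proj(f,T(p,C))-Q).ravel(),[.59,-.21,1.57]);print('crate',s.x.round(4),np.degrees(s.x[2]),s.fun.round(2));c=s.x
np.save('g.npy',g);np.save('c.npy',c)
a=g[2];Rm=np.array([[np.cos(a),-np.sin(a)],[np.sin(a),np.cos(a)]])
print('crate in gh',(Rm.T@(c[:2]-g[:2])).round(4),np.degrees(c[2]-g[2]))
side=snap('side')
S=cv2.resize(side['pixels'][150:350,180:400,::-1],None,fx=3.5,fy=3.5,interpolation=cv2.INTER_CUBIC)
def dr(X,col):
    p=((proj(side,X)-[180,150]+.5)*3.5-.5).astype(int);cv2.polylines(S,[p],False,col,1)
dr(T(g,[(-.182,-.105,0),(-.182,.105,0),(-.066,.105,.021),(-.066,-.105,.021),(-.182,-.105,0)]),(255,0,0))
dr(T(g,[(.12,-.091,.028),(-.106,-.091,.028),(-.136,-.105,.028)]),(0,0,255));dr(T(g,[(.12,.091,.028),(-.106,.091,.028),(-.136,.105,.028)]),(0,0,255))
dr(T(g,[(g[3],-.065,.108),(g[3],.065,.108)]),(0,255,0))
dr(T(c,C+C[:1]),(255,255,0)); dr(T(c,[(x,y,0) for x,y,_ in C+C[:1]]),(255,0,255))
cv2.imwrite('pics/ov1.png',S)
E
```

```text
gh [ 0.5743  0.0601  1.6424 -0.0969] 94.10142546304581 [-0.68  0.13  0.07  0.35  0.32  0.18  0.29 -0.4   0.39  0.99 -0.4  -1.22]
crate [ 0.5896 -0.2191  1.4809] 84.85053856297638 [-0.43 -0.59  0.27 -0.19  0.24  0.69 -0.09  0.08]
crate in gh [-0.2796  0.0047] -9.250886900069434
```

View pics/ov1.png

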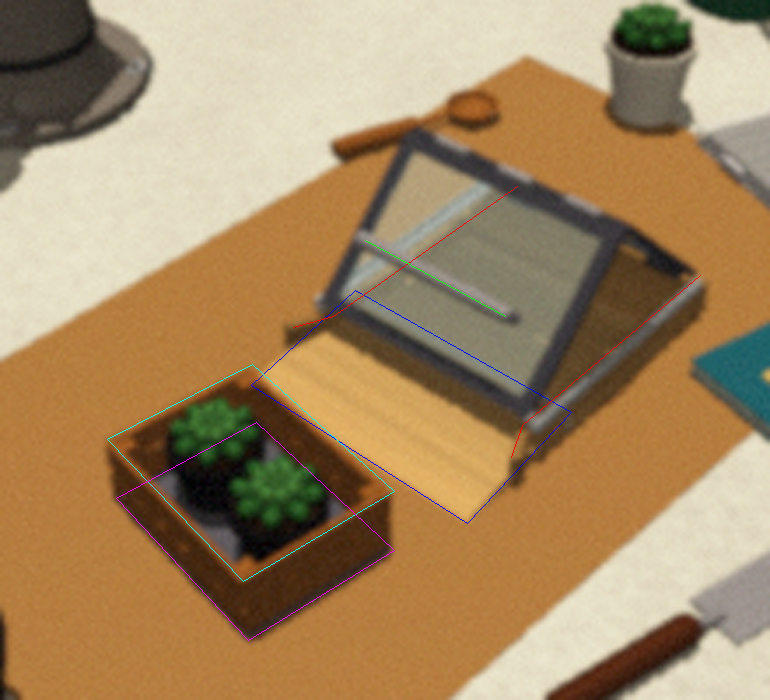

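Fits match in both views within a few mm: bar at side (304,222), ramp foot and crate as modelled, crate about −9° askew. I'll start moving.

Emit:
carry_out(
  offset=[
    [0.99,-0.697,0],
    [0.99,-0.697,0],
    [0.99,-0.697,0],
    [0.99,-0.697,0],
    [0.99,-0.697,0],
    [0.99,-0.697,0],
    [0.99,-0.697,0],
    [0.99,-0.697,0],
  ],
  turn=[
    [0,0,-0.819],
    [0,0,-0.819],
    [0,0,-0.819],
    [0,0,-0.819],
    [0,0,-0.819],
    [0,0,-0.819],
    [0,0,-0.819],
    [0,0,-0.819],
  ],
  hand=1,
)

```text
clock: 2.1
tcp_pos: [0.4791, -0.274, 0.2457]
orientation: [2.166, 2.274, -0.0]
contact_force: [0.8, -0.4, 0.4]
grip_width: -0.0002
```

```bash
cat >> h.py <<'E'
def plan(gx,gy,z,yaw=0,g=np.load('g.npy')):
    "fractions to bring the tool (x along gh x, pointing down) to gh gx,gy, height z"
    o=r.get_obs();R=Rn.from_rotvec(o['orientation']);a=g[2]
    t=np.array([g[0]+np.cos(a)*gx-np.sin(a)*gy,g[1]+np.sin(a)*gx+np.cos(a)*gy,z])
    b=a+yaw;D=np.array([[np.cos(b),np.sin(b),0],[np.sin(b),-np.cos(b),0],[0,0,-1]]).T
    D=np.c_[[np.cos(b),np.sin(b),0],[np.sin(b),-np.cos(b),0],[0,0,-1]]
    d=R.inv().apply(t-o['tcp_pos'])/.5; tr=(R.inv()*Rn.from_matrix(D)).as_rotvec()/1.5
    p=o['tcp_pos'][:2]-g[:2]
    print('clk',round(o['clock'],2),'gh pos',(p@[np.cos(a),np.sin(a)]).round(4),(p@[-np.sin(a),np.cos(a)]).round(4),o['tcp_pos'][2].round(4),'F',np.round(o['contact_force'],1),'w',round(o['grip_width'],3))
    print('offset',d.round(4).tolist(),'turn',tr.round(4).tolist())
E
python3 -c "
from h import *
plan(-.15,0,.20)"
```

```text
clk 2.1 gh pos -0.3264 0.1189 0.2457 F [ 0.8 -0.4  0.4] w -0.0
offset [0.3582, 0.2297, 0.0913] turn [0.0004, 0.0004, -0.0151]
```

Emit:
carry_out(
  offset=[
    [0.358,0.23,0.09],
    [0.358,0.23,0.09],
    [0.358,0.23,0.09],
    [0.358,0.23,0.09],
    [0.358,0.23,0.09],
    [0.358,0.23,0.2],
    [0.358,0.23,0.315],
    [0.358,0.23,0.315],
  ],
  turn=[
    [0,0,-0.015],
    [0,0,-0.015],
    [0,0,-0.015],
    [0,0,-0.015],
    [0,0,-0.015],
    [0,0,-0.015],
    [0,0,-0.015],
    [0,0,-0.015],
  ],
)

```text
clock: 2.9
tcp_pos: [0.5819, -0.0918, 0.083]
orientation: [-2.142, -2.289, 0.008]
contact_force: [-0.9, 0.3, 0.2]
grip_width: -0.0003
```

```bash
python3 -c "
from h import *
plan(-.05,0,.088)
f=snap('side');cv2.imwrite('pics/s2.png',cv2.resize(f['pixels'][100:350,180:460,::-1],None,fx=2.4,fy=2.4))"
```

```text
clk 2.9 gh pos -0.152 0.0033 0.083 F [-0.9  0.3  0.2] w -0.0
offset [0.204, 0.0055, -0.0098] turn [-0.0057, -0.0008, -0.0038]
```

View pics/s2.png

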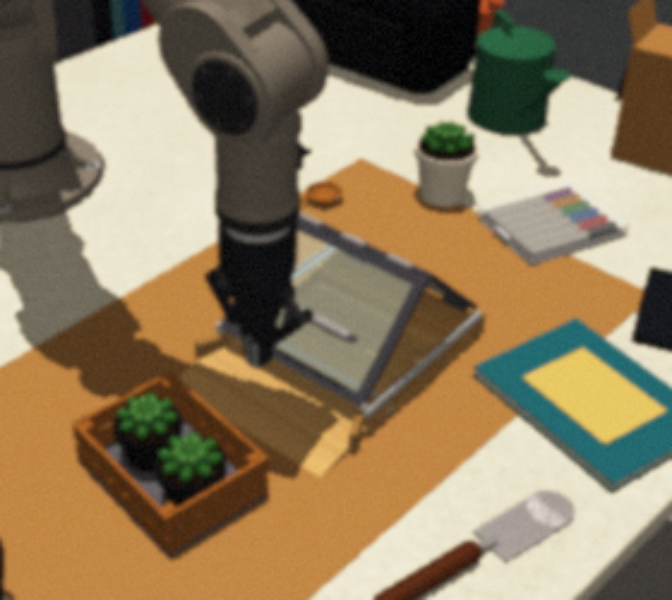

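The closed fingers stand in front of the bar at about (330,325). I'll push now.

Emit:
carry_out(
  offset=[
    [0.04,0.005,0],
    [0.08,0.005,0],
    [0.12,0.005,0],
    [0.16,0.005,0],
    [0.2,0.005,0],
    [0.24,0.005,0],
    [0.28,0.005,0],
    [0.28,0.005,0],
  ],
  turn=[
    [0,0,0],
    [0,0,0],
    [0,0,0],
    [0,0,0],
    [0,0,0],
    [0,0,0],
    [0,0,0],
    [0,0,0],
  ],
)

```text
clock: 3.75
tcp_pos: [0.58, 0.0509, 0.0903]
orientation: [2.143, 2.296, 0.005]
contact_force: [0.1, 0.6, 0.4]
grip_width: 0.0
```

```bash
python3 -c "
from h import *
plan(.043,0,.080)
f=snap('side');print(find(f,'side','grab_bar'))
cv2.imwrite('pics/s3.png',cv2.resize(f['pixels'][100:350,180:460,::-1],None,fx=2.4,fy=2.4))"
```

```text
clk 3.75 gh pos -0.0096 -0.005 0.0903 F [0.1 0.6 0.4] w 0.0
offset [0.1051, -0.0104, 0.0206] turn [0.0023, -0.001, -0.0018]
[(0.86, [0.6169, 0.1119, 0.1086])]
```

View pics/s3.png

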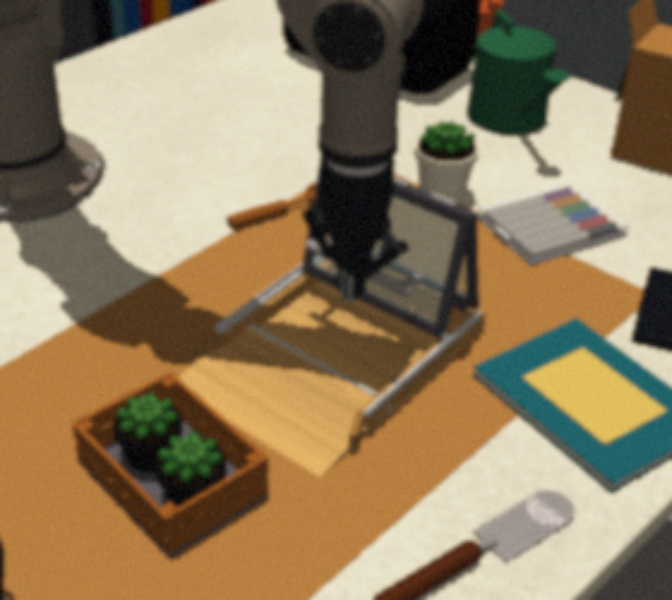

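The cover follows (bar near (400,270)), so I'll continue to the stop.

Emit:
carry_out(
  offset=[
    [0.03,-0.005,0.01],
    [0.06,-0.01,0.02],
    [0.08,-0.01,0.02],
    [0.095,-0.01,0.02],
    [0.105,-0.01,0.02],
    [0.112,-0.01,0.02],
    [0.118,-0.01,0.02],
    [0.118,-0.01,0.02],
  ],
  turn=[
    [0,0,0],
    [0,0,0],
    [0,0,0],
    [0,0,0],
    [0,0,0],
    [0,0,0],
    [0,0,0],
    [0,0,0],
  ],
)

```text
clock: 4.65
tcp_pos: [0.5705, 0.102, 0.078]
orientation: [2.149, 2.287, -0.007]
contact_force: [0.5, -10.6, 4.0]
grip_width: -0.0001
```

```bash
python3 -c "
from h import *
plan(.05,0,.080)
f=snap('side');print(find(f,'side','grab_bar'))
cv2.imwrite('pics/s4.png',cv2.resize(f['pixels'][130:290,260:440,::-1],None,fx=3.5,fy=3.5))"
```

```text
clk 4.65 gh pos 0.0421 0.0008 0.078 F [  0.5 -10.6   4. ] w -0.0
offset [0.0158, 0.0015, -0.0042] turn [-0.0006, 0.0035, -0.0063]
[(0.79, [0.6152, 0.1639, 0.1145]), (0.35, [0.6106, -0.2388, 0.0447])]
```

View pics/s4.png

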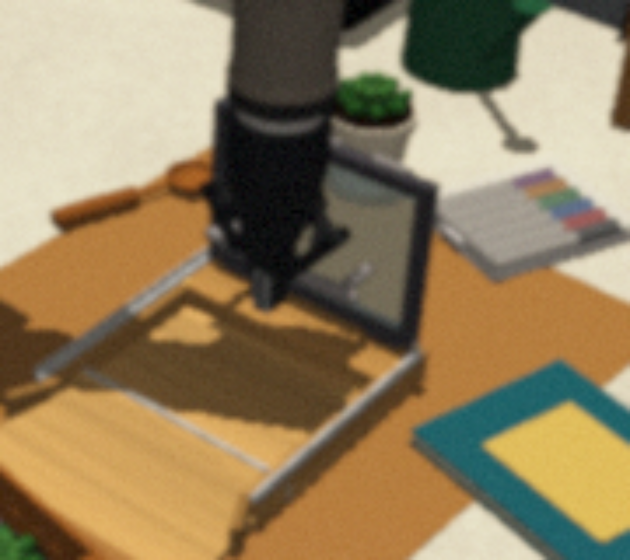

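Panes appear flat together, with 10.6 N at the bar. One small extra press will confirm the stop.

Emit:
carry_out(
  offset=[
    [0.004,0,0],
    [0.008,0,0],
    [0.008,0,0],
  ],
  turn=[
    [0,0,0],
    [0,0,0],
    [0,0,0],
  ],
)

```text
clock: 5.05
tcp_pos: [0.5704, 0.1022, 0.0779]
orientation: [2.151, 2.282, -0.012]
contact_force: [-0.6, -17.4, 6.2]
grip_width: 0.0
```

```bash
python3 -c "
from h import *
plan(-.03,0,.080)"
```

```text
clk 5.05 gh pos 0.0423 0.0009 0.0779 F [ -0.6 -17.4   6.2] w 0.0
offset [-0.1446, 0.0035, -0.0028] turn [-0.0013, 0.0063, -0.0083]
```

At the stop: force rose and the position held. Back off, lift, open the fingers and go behind the crate.

Emit:
carry_out(
  offset=[
    [-0.05,0.0,0],
    [-0.12,0.0,0],
    [-0.2,0,-0.1],
    [-0.26,0,-0.2],
    [-0.34,-0.005,-0.26],
    [-0.44,-0.005,-0.26],
    [-0.54,-0.01,-0.26],
    [-0.64,-0.01,-0.26],
  ],
  turn=[
    [0,0,0],
    [0,0,0],
    [0,0,0],
    [0,0,-0.008],
    [0,0.006,-0.008],
    [0,0.006,-0.008],
    [0,0.006,-0.008],
    [0,0.006,-0.008],
  ],
  hand=1,
)

```text
clock: 5.85
tcp_pos: [0.5852, -0.1943, 0.2093]
orientation: [-2.131, -2.303, -0.012]
contact_force: [1.5, 0.6, -1.0]
grip_width: -0.0002
```

```bash
python3 - <<'E'
from h import *
plan(-.395,.008,.035)
for c in('side','top'):
    f=snap(c)
    for q in ['crate_mid','empty_pot','grab_bar']: print(c,q,find(f,c,q))
E
```

```text
clk 5.85 gh pos -0.2545 0.0073 0.2093 F [ 1.5  0.6 -1. ] w -0.0
offset [-0.2839, -0.0041, 0.3462] turn [0.0019, -0.0055, 0.0041]
side crate_mid [(0.91, [0.6062, -0.241, 0.0446])]
side empty_pot [(0.78, [0.5714, -0.4521, 0.0505]), (0.72, [0.5745, 0.0892, 0.0214])]
side grab_bar [(0.97, [0.5684, 0.1581, 0.1143])]
top crate_mid [(0.61, [0.5738, -0.1867, 0.0286])]
top empty_pot [(0.88, [0.5946, -0.4694, 0.0399])]
top grab_bar [(0.75, [0.5646, 0.1545, 0.1001]), (0.33, [0.4522, 0.3704, 0.0778])]
```

Emit:
carry_out(
  offset=[
    [-0.1,0,0],
    [-0.2,0,0],
    [-0.284,-0.004,0],
    [-0.284,-0.004,0],
    [-0.284,-0.004,0.1],
    [-0.284,-0.004,0.2],
    [-0.284,-0.004,0.28],
    [-0.284,-0.004,0.28],
  ],
  turn=[
    [0,0,0],
    [0,0,0],
    [0,0,0],
    [0,0,0],
    [0,0,0],
    [0,0,0],
    [0,0,0],
    [0,0,0],
  ],
  hand=0,
)

```text
clock: 7.05
tcp_pos: [0.59, -0.3288, 0.0602]
orientation: [-2.118, -2.296, -0.006]
contact_force: [-0.4, 0.8, -0.9]
grip_width: 0.0856
```

```bash
python3 - <<'E'
from h import *
plan(-.395,.008,.035)
f=snap('side');cv2.imwrite('pics/s5.png',cv2.resize(f['pixels'][180:390,100:340,::-1],None,fx=3,fy=3))
E
```

```text
clk 7.05 gh pos -0.389 0.0122 0.0602 F [-0.4  0.8 -0.9] w 0.086
offset [-0.0128, 0.0088, 0.0501] turn [-0.0064, -0.0104, 0.0059]
```

View pics/s5.png

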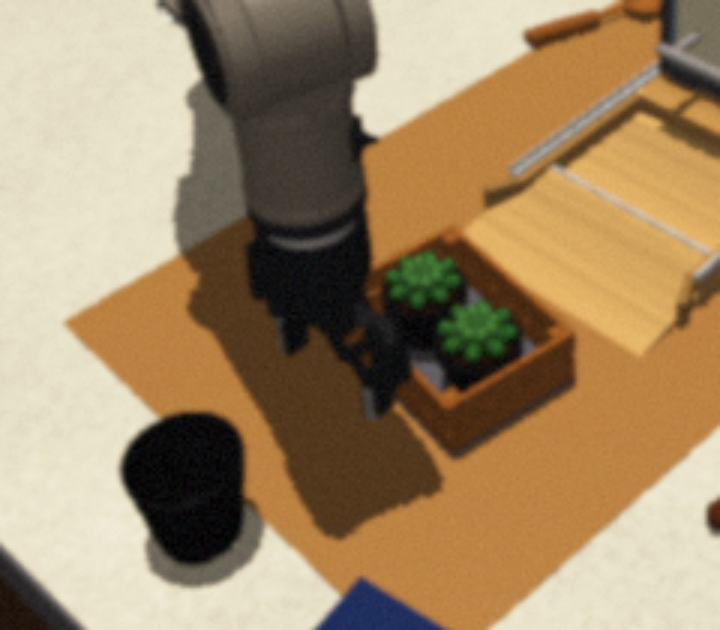

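The open fingers stand clear behind the crate (tips near (290,340) and (375,405)), and the pot is clear. Lower and start the push, squaring the crate.

Emit:
carry_out(
  offset=[
    [-0.012,0.009,0.045],
    [-0.012,0.009,0.045],
    [0.02,0.009,0.045],
    [0.05,0.009,0.045],
    [0.075,0.009,0.045],
    [0.1,0.009,0.045],
    [0.125,0.009,0.045],
    [0.125,0.009,0.045],
  ],
  turn=[
    [0,-0.01,0.006],
    [0,-0.01,0.006],
    [0,-0.01,0.006],
    [0,-0.01,0.006],
    [0,-0.01,0.006],
    [0,-0.01,0.006],
    [0,-0.01,0.006],
    [0,-0.01,0.006],
  ],
)

```text
clock: 7.9
tcp_pos: [0.5933, -0.2667, 0.0446]
orientation: [2.138, 2.298, -0.005]
contact_force: [0.6, -0.3, 0.1]
grip_width: 0.0854
```

```bash
cat >> h.py <<'E'
def crate_fit(tilt=0,zb=0):
    "crate pose in gh by its top-view outline; hull of model vs mask"
    g=np.load('g.npy')
    for c in('top','side'):
        f=snap(c); L=find(f,c,'crate_mid')
        a=g[2]; p=[(s,np.round([(np.array(x)[:2]-g[:2])@[np.cos(a),np.sin(a)],(np.array(x)[:2]-g[:2])@[-np.sin(a),np.cos(a)],x[2]],4).tolist()) for s,x in L]
        print(c,p)
    return
E
python3 - <<'E'
from h import *
plan(-.25,.0,.040); crate_fit()
f=snap('top');cv2.imwrite('pics/t6.png',cv2.resize(f['pixels'][145:245,205:405,::-1],None,fx=4,fy=4,interpolation=2))
E
```

```text
clk 7.9 gh pos -0.3273 0.0044 0.0446 F [ 0.6 -0.3  0.1] w 0.085
offset [0.1546, 0.0088, 0.0085] turn [-0.0002, 0.0029, 0.0002]
top [(0.86, [-0.2494, 0.0092, 0.0533])]
side [(0.78, [-0.2618, -0.0297, 0.0431])]
```

View pics/t6.png

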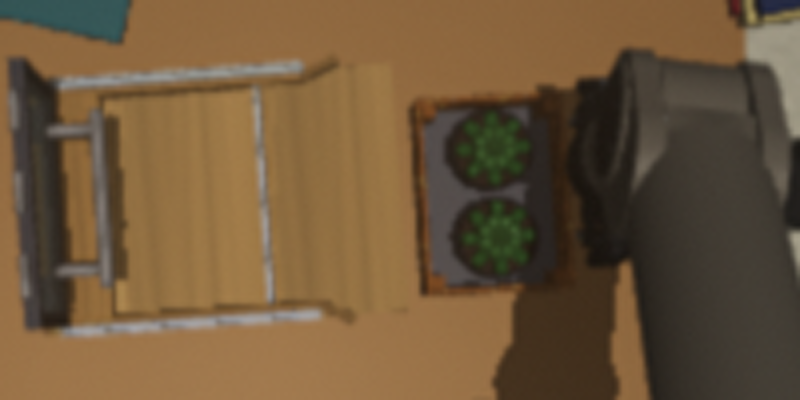

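```bash
python3 - <<'E'
from h import *
f=snap('top');g=np.load('g.npy');a=g[2]
px=lambda u,v:(205+(u+.5)/4-.5,145+(v+.5)/4-.5)
for n,u,v,z in [('crFT',412,103,.056),('crFB',424,294,.056),('lipT',258,85,.021),('lipB',270,302,.021),('footT',392,63,0),('footB',405,309,0),('barT',97,108,.094),('barB',108,285,.094),('chT',300,66,.028),('chB',320,315,.028),('bayBackT',103,97,.028),('bayBackB',117,312,.028)]:
    p=ray(f,*px(u,v),z)[:2]-g[:2]; print(n,np.round([p@[np.cos(a),np.sin(a)],p@[-np.sin(a),np.cos(a)]],4))
E
```

```text
crFT [-0.1925 -0.0634]
crFB [-0.1927  0.0916]
lipT [-0.0686 -0.0905]
lipB [-0.0684  0.0906]
footT [-0.1831 -0.1062]
footB [-0.1815  0.1027]
barT [ 0.0583 -0.068 ]
barB [0.0568 0.0711]
chT [-0.1043 -0.1033]
chB [-0.1089  0.1037]
bayBackT [ 0.0601 -0.0866]
bayBackB [0.0577 0.0917]
```

Crate is square but about +14 mm off in y; push diagonally so it moves over.

Emit:
carry_out(
  offset=[
    [0.02,0.008,0.003],
    [0.04,0.016,0.005],
    [0.06,0.024,0.005],
    [0.08,0.032,0.005],
    [0.1,0.036,0.005],
    [0.1,0.036,0.005],
  ],
  turn=[
    [0,0,0],
    [0,0,0],
    [0,0,0],
    [0,0,0],
    [0,0,0],
    [0,0,0],
  ],
)

```text
clock: 8.8
tcp_pos: [0.6086, -0.2153, 0.0415]
orientation: [2.138, 2.297, -0.003]
contact_force: [0.3, -0.3, 0.1]
grip_width: 0.0854
```

```bash
python3 - <<'E'
from h import *
plan(-.25,.0,.040); crate_fit()
f=snap('top');cv2.imwrite('pics/t7.png',cv2.resize(f['pixels'][145:245,205:405,::-1],None,fx=4,fy=4,interpolation=2))
E
```

```text
clk 8.8 gh pos -0.2772 -0.0145 0.0415 F [ 0.3 -0.3  0.1] w 0.085
offset [0.0543, -0.029, 0.0029] turn [0.0004, 0.0026, 0.0001]
top [(0.95, [-0.1961, -0.0053, 0.0563]), (0.75, [0.3476, -0.046, 0.0187])]
side [(0.95, [-0.2124, -0.0494, 0.0452])]
```

View pics/t7.png

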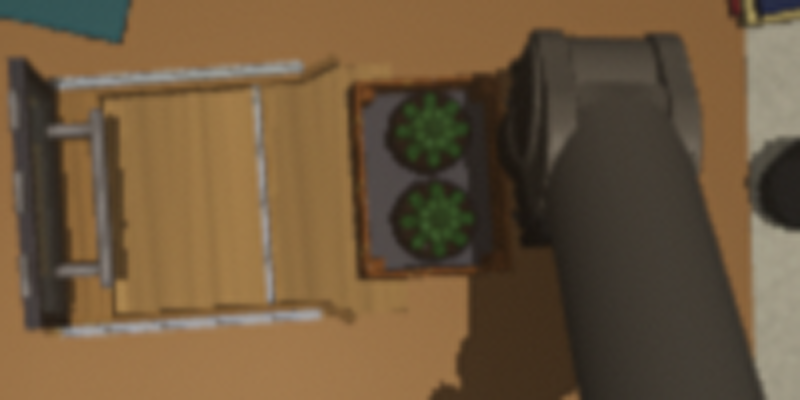

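Crate now sits centred (corners (352,85),(363,278)) with its front on the ramp. Push straight.

Emit:
carry_out(
  offset=[
    [0.024,0,0],
    [0.048,0,0],
    [0.072,0,0],
    [0.096,0,0],
    [0.12,0,0],
    [0.144,0,0],
    [0.168,0,-0.003],
    [0.185,0,-0.005],
  ],
  turn=[
    [0,0,0],
    [0,0,0],
    [0,0,0],
    [0,0,0],
    [0,0,0],
    [0,0,0],
    [0,0,0],
    [0,0,0],
  ],
)

```text
clock: 9.85
tcp_pos: [0.6019, -0.1258, 0.0441]
orientation: [2.14, 2.293, -0.006]
contact_force: [0.2, -5.2, 3.4]
grip_width: 0.0856
```

```bash
python3 - <<'E'
from h import *
plan(-.095,-.0145,.058); crate_fit()
f=snap('top');m=outline_of('crate_mid','top')[0]['region'].astype('uint8');c=max(cv2.findContours(m,0,1)[0],key=cv2.contourArea);print(cv2.minAreaRect(c))
E
```

```text
clk 9.85 gh pos -0.1874 -0.0142 0.0441 F [ 0.2 -5.2  3.4] w 0.086
offset [0.1846, 0.0001, -0.029] turn [0.0006, 0.0045, -0.0018]
top [(0.73, [-0.1064, 0.0005, 0.0628])]
side [(0.97, [-0.1208, -0.0515, 0.0531]), (0.44, [0.0981, -0.0065, 0.1126])]
((283.2478332519531, 189.447998046875), (50.20643615722656, 40.339996337890625), 87.61405944824219)
```

Emit:
carry_out(
  offset=[
    [0.024,0,-0.004],
    [0.048,0,-0.008],
    [0.072,0,-0.012],
    [0.096,0,-0.016],
    [0.12,0,-0.02],
    [0.144,0,-0.024],
    [0.168,0,-0.027],
    [0.185,0,-0.027],
  ],
  turn=[
    [0,0,0],
    [0,0,0],
    [0,0,0],
    [0,0,0],
    [0,0,0],
    [0,0,0],
    [0,0,0],
    [0,0,0],
  ],
)

```text
clock: 10.95
tcp_pos: [0.5949, -0.0323, 0.0565]
orientation: [2.14, 2.295, -0.006]
contact_force: [0.4, -0.7, -1.4]
grip_width: 0.0851
```

```bash
python3 - <<'E'
from h import *
plan(-.08,-.0145,.055); crate_fit()
f=snap('side')
cv2.imwrite('pics/s8.png',cv2.resize(f['pixels'][140:310,220:420,::-1],None,fx=4,fy=3.5,interpolation=2))
E
```

```text
clk 10.95 gh pos -0.0936 -0.014 0.0565 F [ 0.4 -0.7 -1.4] w 0.085
offset [0.0272, 0.0011, 0.0029] turn [-0.0, 0.0036, -0.0011]
top []
side []
```

View pics/s8.png

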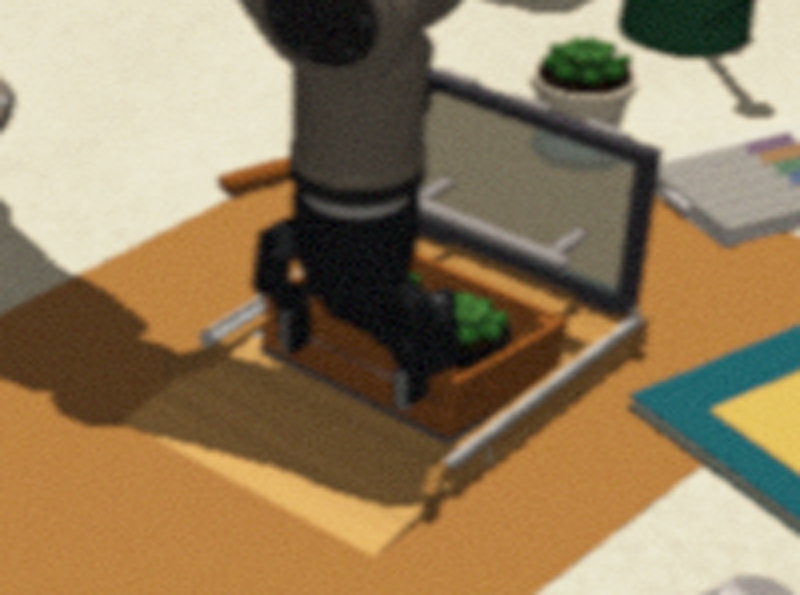

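Crate is between the cheeks with its front tipped into the bay and about 15–20 mm to go. Creep forward.

Emit:
carry_out(
  offset=[
    [0.01,0,0.003],
    [0.02,0,0.003],
    [0.03,0,0.003],
    [0.036,0,0.003],
    [0.036,0,0.003],
  ],
  turn=[
    [0,0,0],
    [0,0,0],
    [0,0,0],
    [0,0,0],
    [0,0,0],
  ],
)

```text
clock: 11.7
tcp_pos: [0.5939, -0.0153, 0.0548]
orientation: [2.14, 2.294, -0.006]
contact_force: [0.0, 0.0, 0.0]
grip_width: 0.0853
```

```bash
python3 - <<'E'
from h import *
plan(-.072,-.0145,.055); crate_fit()
E
```

```text
clk 11.7 gh pos -0.0766 -0.0141 0.0548 F [0. 0. 0.] w 0.085
offset [0.0093, 0.0008, -0.0004] turn [0.0, 0.0037, -0.0014]
top [(0.85, [0.0178, 0.0053, 0.0684])]
side []
```

Emit:
carry_out(
  offset=[
    [0.004,0,0],
    [0.008,0,0],
    [0.012,0,0],
    [0.012,0,0],
  ],
  turn=[
    [0,0,0],
    [0,0,0],
    [0,0,0],
    [0,0,0],
  ],
)

```text
clock: 12.3
tcp_pos: [0.5934, -0.01, 0.0547]
orientation: [2.141, 2.293, -0.006]
contact_force: [0.1, -1.9, -0.8]
grip_width: 0.0854
```

```bash
python3 - <<'E'
from h import *
plan(-.068,-.0145,.055); crate_fit()
E
```

```text
clk 12.3 gh pos -0.0712 -0.014 0.0547 F [ 0.1 -1.9 -0.8] w 0.085
offset [0.0065, 0.0009, -0.0006] turn [-0.0001, 0.0039, -0.0019]
top []
side [(0.56, [-0.0327, -0.0422, 0.0496])]
```

Emit:
carry_out(
  offset=[
    [0.004,0,0],
    [0.008,0,0],
    [0.008,0,0],
  ],
  turn=[
    [0,0,0],
    [0,0,0],
    [0,0,0],
  ],
)

```text
clock: 12.8
tcp_pos: [0.594, -0.0081, 0.055]
orientation: [2.14, 2.291, -0.008]
contact_force: [1.4, -5.7, 0.3]
grip_width: 0.0856
```

```bash
python3 - <<'E'
from h import *
plan(-.15,-.0145,.055)
E
```

```text
clk 12.8 gh pos -0.0694 -0.0147 0.055 F [ 1.4 -5.7  0.3] w 0.086
offset [-0.1611, 0.0002, 0.0014] turn [0.0008, 0.0056, -0.0024]
```

Force rises while motion stalls, so it is likely at the back-stop. Back off, raise and look.

Emit:
carry_out(
  offset=[
    [-0.04,0,0],
    [-0.1,0,0],
    [-0.16,0,-0.02],
    [-0.22,0,-0.1],
    [-0.3,0,-0.2],
    [-0.4,0,-0.3],
    [-0.5,0,-0.36],
    [-0.5,0,-0.36],
  ],
  turn=[
    [0,0,0],
    [0,0,0],
    [0,0,0],
    [0,0,0],
    [0,0,0],
    [0,0,0],
    [0,0,0],
    [0,0,0],
  ],
)

```text
clock: 13.6
tcp_pos: [0.6106, -0.2565, 0.2387]
orientation: [2.14, 2.291, -0.005]
contact_force: [0.5, -1.0, 0.3]
grip_width: 0.0854
```

```bash
python3 - <<'E'
from h import *
plan(-.15,-.0145,.055); crate_fit()
g=np.load('g.npy')
def T(X):
    c,s=np.cos(g[2]),np.sin(g[2]);X=np.array(X);return np.c_[g[0]+c*X[:,0]-s*X[:,1],g[1]+s*X[:,0]+c*X[:,1],X[:,2]]
out=[]
for c,(y0,x0) in (('side',(160,240)),('top',(140,190))):
    f=snap(c)
    im=f['pixels'][y0:y0+130,x0:x0+(170 if c=='side' else 140),::-1]; k=4.5 if c=='side' else 4.5
    S=cv2.resize(im,None,fx=k,fy=k,interpolation=2)
    if c=='side':
        for q in('crate_mid','grab_bar','potted_plant','marker_case','empty_pot'):print(q,find(f,c,q))
    for z,col in((.064,(255,255,0)),):
        p=((proj(f,T([(x-.001,y,z) for x,y in((.06,-.08),(.06,.08),(-.06,.08),(-.06,-.08))]))-[x0,y0]+.5)*k).astype(int)
        for q in p: cv2.circle(S,tuple(int(v) for v in q),3,col,1)
    out.append(S)
h=out[0]; t=out[1]
C=np.hstack([h[:, :],t[:h.shape[0]]]); C=cv2.resize(C,None,fx=800/C.shape[1],fy=800/C.shape[1],interpolation=cv2.INTER_AREA); print(C.shape)
cv2.imwrite('pics/fin.png',C)
E
```

```text
clk 13.6 gh pos -0.3183 -0.0136 0.2387 F [ 0.5 -1.   0.3] w 0.085
offset [0.3391, -0.0002, 0.3652] turn [0.0015, 0.0046, -0.0024]
top [(0.79, [-0.0013, -0.0085, 0.0632])]
side [(0.73, [-0.0238, -0.0171, 0.0552])]
crate_mid [(0.72, [0.5931, 0.0395, 0.054])]
grab_bar [(0.91, [0.5725, 0.1605, 0.116])]
potted_plant [(0.57, [0.4654, 0.3615, 0.0768])]
marker_case [(0.74, [0.6031, 0.4054, 0.0182])]
empty_pot [(0.65, [0.5714, -0.4534, 0.0497])]
(335, 800, 3)
```

View pics/fin.png

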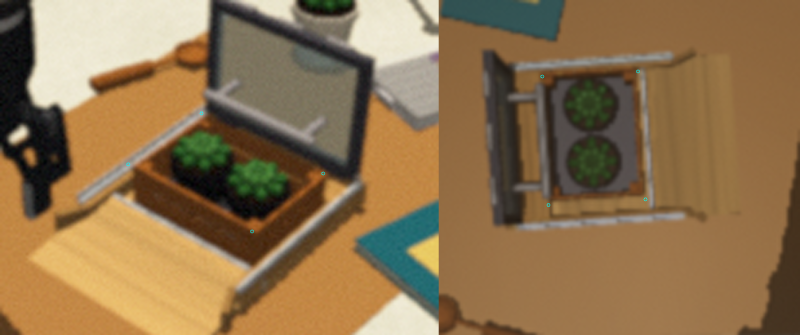

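The last view (12th) shows the crate level in the bay. The bright lip strip is uncovered in front of its rear wall (side (115,198)–(250,266), top u≈648). The cover is folded upright, with the bar at (265,115). The bystanders' positions are unchanged. Handing in.

```bash
python3 -c "
from h import *
print(r.hand_in()); print(r.get_obs()['clock'])"
```

```text
the job is handed in; nothing more can be done
None
the job is handed in; nothing more can be done
```

The cover is folded and the crate sits in the bay. I handed the job in at about 14 s of the 72 s allowed; no verdict is reported.

**What I did:** I pushed the grab bar back with the closed fingers until it hit the stop: force rose from 10.6 to 17.4 N while the position held. Then I squared the crate with the open fingers. It was about 14 mm off line, so I pushed it diagonally to centre it. After that I pushed it straight up the ramp and over the lip, until it stopped moving and the force rose to about 6 N.

**What the last checks showed:**
- **Crate:** it looks level in the bay, with the lip uncovered in front of its rear wall in both views. The top camera puts its middle within about 1 mm lengthwise and 9 mm to one side; the gap to the cheeks is 11 mm each side. The levelness is judged from the pictures, not measured.
- **Disagreement:** the side camera put the crate 24 mm short lengthwise. That camera mainly sees the rear and near faces, so I trusted the top view and the pictures.
- **Cover:** still folded, with the bar within about 5 mm of its earlier reading.
- **Bystanders:** the potted plant, marker case and empty pot read within about 6 mm of where they started, close to the network's error.
- **Gripper:** raised and clear of everything.

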